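# Sort the watch bench: tool to the drawer, watch to the dish

### The arm

A 6-joint arm with a two-finger parallel gripper is mounted at the origin on the work surface. World frame = base frame: x ahead of the robot, y to its left, z up, the work surface at z = 0. Lengths are in m, angles in rad, forces in N, time in s.
With the tool pointing down it reaches from about 0.325 to 0.775 m from the base axis. Payload 5.5 kg.
Tool frame: the origin (TCP) lies between the finger pads; the fingertips stand manip.tips_ahead ahead of it and the grasp point (between the pads) lies 11 mm behind it (manip.tips_ahead is the distance from the TCP to the fingertips, in m); z points along the fingers, y is the line along which they close (so a half turn about z gives the same grasp; the last joint's range is limited). The gripper opens to 88 mm and grips with 3 to 60 N. Pads are 20 mm wide; open, the fingers measure 115 mm over their backs; the gripper's body (75 mm by 178 mm) begins 61 mm behind the grasp point.
Start: joints at [1.134, 0.091, 1.231, -0, 1.82, -0.057], TCP at [0.222, 0.557, 0.231] pointing down, gripper open.
Joint ranges: [-2.87, 2.87], [-0.86, 2.18], [0.17, 2.46], [-1.51, 4.65], [0.06, 2.69], [-2.65, 2.65]. Speed limits (rad/s): [2.57, 2.57, 3.01, 3.14, 3.14, 3.14].

### API

Orientations are given as [roll, pitch, yaw] about the fixed x, y, z axes, in that order (R = Rz(yaw) Ry(pitch) Rx(roll)).
In Python, from workcell import manip, snapshot gives the robot as it stands.
- The arm moves only by the tool arm_command, never from a script. Its argument "increments" is a list of rows, each a list of 3 entries, a list of its own where there are three numbers: the turn, a rotation vector about the tool's x, y, z each as a share of 0.12 rad, from -1 to 1, then the shift along the tool's x, y, z each as a share of 50 mm, from -1 to 1, then the opening, from -1 (shut) to 1 (fully open). A call has 1 to 12 rows; each row shifts and turns the commanded pose from where the row before left it, along the tool's axes as they then stand; what a row does not reach is not made up. A row lasts 1/8 s, in which the tool goes at most 62.5 mm and 10.7 degrees, less where a joint would pass 70% of its speed; a pose out of reach is approached as far as the arm can. A call with a number of a shift or a turn outside -1 to 1 is refused whole. A call with a gripper value outside its range is refused whole. The fingers move at their own pace and stop on an object; "newtons" is the grip in N (left out, the last holds). Time passes only in rows, so rows that do not move let the fingers close. It gives the time, the measured TCP pose, the force, the opening and the grip force at its end, in the units of the state.
- manip.observe(): the state, without advancing time (a new reading comes with each control period).
- snapshot(name): name is "scene" or "top" or "wrist"; returns a dict with "color" (480x640x3 uint8, blue, green, red), "K" (3x3 intrinsics, pixels), "extrinsics" (4x4, takes a point from camera to world coordinates). Camera axes: x right, y down, z forward; pixel columns grow to the right and rows downward; lengths in m; the calibration is good to about 2 mm. A picture is of the moment at which its call begins. There is no depth.
- manip.sign_off(): hands the job in; it is judged then, once.
The state is a dict: "time_s": time; "q": joint angles; "joint_velocities": joint speeds; "joint_torque": joint torques, N m; "ee_pos": TCP position; "orientation": TCP orientation; "wrist_force": force on the tool from outside, world axes, zero at the start; "torque": the same for the moment, N m; "finger_gap": opening from 0.0 (shut) to 1.0 (fully open); "grasp_force": force on a finger pad.
Only numpy, scipy, OpenCV 4.12 (cv2) and the standard library are available. Lean on these libraries where they do the work, as an engineer would, in place of code of your own. Each camera call takes 0.05 s, during which the arm holds its last target. There are 200 camera calls.

### The job

Two things were left out on the watch bench: put the small black-handled screwdriver into the open tilt-out drawer so that it lies flat on the drawer's floor, and lay the round steel watch flat, dial up, in the white ring dish. Lower each one into its place before letting go rather than dropping it; the dish stays standing flat on the bench. Either may go first.

Things in the scene. Friction and masses are not known exactly. Their poses are not given: they have to be found in the camera images.
- screwdriver: Screwdriver lying flat: square black handle 66 mm long, 14 mm wide and high, thin steel blade, 120 mm in all, about 45 g. Origin: mid-length, on its underside; x along it to the blade tip, z up. The handle covers x -60 to +6; it balances near x = -20: grip there, across y (14 wide). The tweezer and the brush nearby are not part of the job.
- watch_case: Round steel watch without strap or crown: 40 mm diameter, 11 mm high, pale dial on top, about 60 g, lying flat. Four short lugs in pairs reach x = +-25 (at y = +-12, lower 6 only). Origin: centre of its underside; z up, x from lugs to lugs. Its sides at y = +-20 are clear: grip there, along y.
- drawer_floor (a point): Centre of the open drawer's floor in the grey tilt-out unit (fixed, does not move), 8 mm above the bench (all in mm). z up; y along the drawer; +x to the unit's housing. Floor 70 (x) by 208 (y). At -x the front panel leans out 35 deg to a lip at x = -72, 50 above the floor; end walls rise 49; at x = +38 stands the closed housing, its white top 74 above the floor. Lay the screwdriver along y.
- ring_dish: Shallow round white ceramic dish, loose, 300 g, 144 mm across the rim, 22 mm high; origin at the centre of its underside, z up. Its inner floor is 5 mm above the bench, flat to about 52 radius; then the wall, 4 thick, rises outward to the rim. (The white vessel with a handle is a coffee cup, not the dish.)
Things that resemble listed ones, but are neither listed nor needed, are in the scene too. What is shaped like the screwdriver but brown is not meant. There is more than one size of the watch_case; the one meant has the size given above.

How it is judged:
By the outcome, as a careful person would: the job done as asked, in the order asked, and still so for the second after the job is handed in, with the robot touching nothing.
It also fails if it takes over 64 s, if anything falls off the work surface, if the arm or the gripper's body presses on something with over 40 N, if the wrist force passes 120 N, or if a joint passes its speed limit or range.

## Working session

There is one attempt and no reset: what is moved stays moved. The work goes in short steps, Python scripts to look and compute and a tool call to move; the robot and the scene stay as the last step left them, time stands still between calls to the robot, and variables do not carry over. Pictures are saved under pics/ and viewed, at most 10 in all, crops included, and the job is handed in when it is done.

Besides the shell and the picture viewer there is one more tool, called after "Request:" as name(argument=value, ...), one argument or row to a line, values as JSON. arm_command: Moves the arm, as the interface text tells. Its arguments: {"type":"object","properties":{"increments":{"type":"array"},"newtons":{"type":"number"}},"required":["increments"]}

```bash
mkdir -p pics; ls; python3 - <<'E'
from workcell import manip, snapshot
import cv2,numpy as np
print(manip.tips_ahead, manip.observe())
for n in("scene","top"):
    s=snapshot(n); cv2.imwrite(f"pics/{n}0.png",s["color"]); np.savez(f"{n}0.npz",**s); print(n,s["K"].tolist(),np.round(s["extrinsics"],4).tolist())
E
```

```text
pics
0.008 {'time_s': 0.0, 'q': array([ 1.13426277e+00,  9.18463606e-02,  1.23188279e+00, -2.35089415e-05,
        1.81980814e+00, -5.67144974e-02]), 'joint_velocities': array([ 0.00286735, -0.00042702, -0.00228497,  0.0011063 , -0.00019962,
        0.00113645]), 'joint_torque': array([ 9.53460585e-05, -4.46447790e+01, -4.06451261e+01,  6.97500911e-02,
        2.91751453e-02, -1.17663776e-04]), 'ee_pos': array([0.22234675, 0.55697148, 0.22951611]), 'orientation': array([-3.13964985e+00, -8.74714292e-05,  2.76176773e+00]), 'wrist_force': array([-1.07110038, -0.51937164, -0.24743837]), 'torque': array([-0.04708617,  0.03757228,  0.0303498 ]), 'grasp_force': 0.0, 'finger_gap': 1.0014530707393983}
scene [[489.69735796571115, 0.0, 317.85788915917243], [0.0, 489.69735796571115, 238.66881675011032], [0.0, 0.0, 1.0]] [[0.6747, 0.5309, -0.5127, 0.9519], [0.7381, -0.4828, 0.4713, -0.4026], [0.0027, -0.6964, -0.7177, 0.6581], [0.0, 0.0, 0.0, 1.0]]
top [[573.2785593789788, 0.0, 318.90416763919774], [0.0, 573.2785593789788, 239.99491402434126], [0.0, 0.0, 1.0]] [[-0.0101, -0.9866, 0.163, 0.3628], [-0.9999, 0.0103, 0.0006, 0.0021], [-0.0023, -0.163, -0.9866, 1.0564], [0.0, 0.0, 0.0, 1.0]]
```

View pics/top0.png

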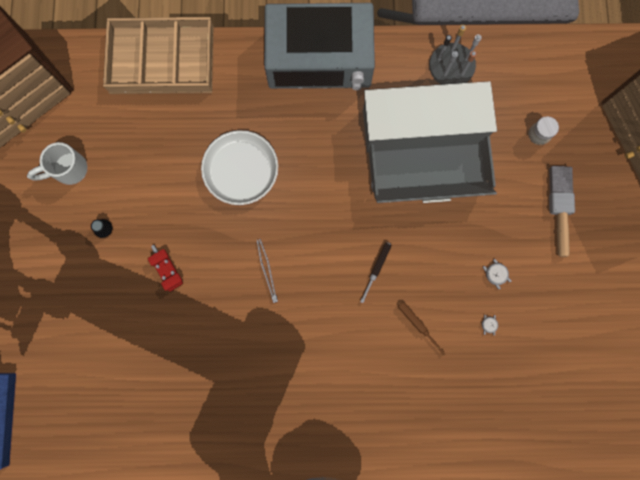

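View pics/scene0.png

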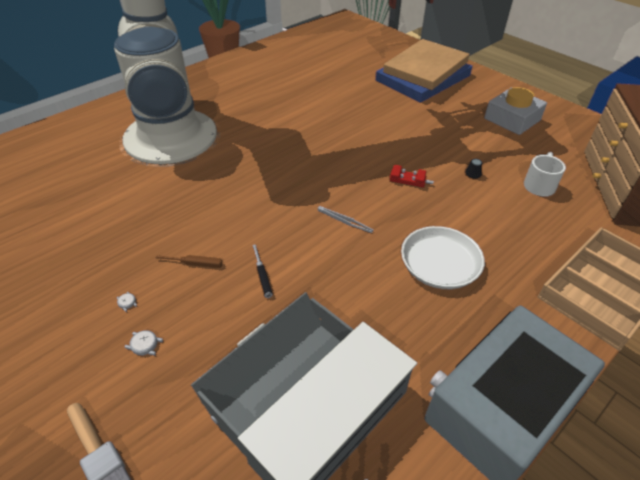

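The top view shows the black screwdriver at about (376,271), the larger watch at (497,273) and the smaller one at (490,325). The dish is at (240,168), and the drawer floor is near (428,165) in front of the white housing top. The scene view agrees with this.

```bash
cat >h.py <<'E'
import numpy as np,cv2
def ray(s,u,z):
    K,E=s["K"],s["extrinsics"]; u=np.atleast_2d(np.asarray(u,float))
    d=np.c_[u,np.ones(len(u))]@np.linalg.inv(K).T@E[:3,:3].T; o=E[:3,3]
    return o+d*((z-o[2])/d[:,2])[:,None]
def proj(s,p):
    E=s["extrinsics"]; c=(np.atleast_2d(p)-E[:3,3])@E[:3,:3]; c=c@s["K"].T; return c[:,:2]/c[:,2:]
def blobs(m,box,mina=30):
    x0,y0,x1,y1=box; k=np.zeros_like(m); k[y0:y1,x0:x1]=m[y0:y1,x0:x1]
    c,_=cv2.findContours(k,cv2.RETR_EXTERNAL,cv2.CHAIN_APPROX_NONE)
    return sorted([q for q in c if cv2.contourArea(q)>=mina],key=cv2.contourArea)[::-1]
E
python3 - <<'E'
from h import *
np.set_printoptions(precision=4,suppress=True)
s=dict(np.load("top0.npz")); t=dict(np.load("scene0.npz"))
def white(s,th=60,v=130):
    h=cv2.cvtColor(s["color"],cv2.COLOR_BGR2HSV); return ((h[...,1]<th)&(h[...,2]>v)).astype(np.uint8)
def dark(s): return (s["color"].max(2)<50).astype(np.uint8)
for nm,im,bt,bs in(("dish",white,(190,120,290,215),(390,215,495,300)),("housing",white,(355,75,500,142),(235,320,420,480)),("watch",white,(480,255,515,295),(120,325,165,360)),("small",white,(480,310,500,340),(112,288,140,312)),("handle",dark,(360,235,395,305),(250,255,280,305))):
    for cam,a,b in(("top",s,bt),("scene",t,bs)):
        for c in blobs(im(a),b,15)[:1]:
            r=cv2.minAreaRect(c); print(nm,cam,cv2.contourArea(c),"rect",np.round(r[0],1),np.round(r[1],1))
            z={"dish":.022,"housing":.082,"watch":.011,"small":.008,"handle":.012}[nm]
            P=ray(a,c[:,0],z)[:,:2].astype(np.float32)*1000
            R=cv2.minAreaRect(P); print("   world mm rect",np.round(R[0],1),np.round(R[1],1),round(R[2],1),"circ",cv2.minEnclosingCircle(P)); 
            if nm in("housing","handle"): print(cv2.boxPoints(R).tolist())
for n,a,b in(("t",s,(330,60,530,350)),("s",t,(80,230,430,480))):
    cv2.imwrite(f"pics/c{n}.png",cv2.resize(a["color"][b[1]:b[3],b[0]:b[2]],None,fx=2,fy=2,interpolation=cv2.INTER_CUBIC))
E
```

```text
dish top 4407.5 rect [239.  167.5] [73. 76.]
   world mm rect [673.3 150.7] [142.4 141.2] 89.4 circ ((673.555419921875, 150.3052215576172), 72.29325103759766)
dish scene 3847.5 rect [442.5 256. ] [60. 83.]
   world mm rect [672.5 150.8] [143.1 142. ] 47.7 circ ((672.8844604492188, 150.0777130126953), 72.4686508178711)
housing top 6295.5 rect [430.3 110.5] [ 50.8 128.8]
   world mm rect [ 756.8 -198.4] [ 95.5 228.6] 3.6 circ ((756.853271484375, -198.32870483398438), 122.21916961669922)
[[701.9843139648438, -87.28269958496094], [716.3048706054688, -315.41162109375], [811.6272583007812, -309.4278564453125], [797.3067016601562, -81.2989501953125]]
housing scene 12978.5 rect [330.8 404.6] [ 81.2 183.1]
   world mm rect [ 755.9 -197.7] [ 95.5 228.7] 3.5 circ ((756.0357055664062, -197.76025390625), 122.51590728759766)
[[701.19677734375, -86.45935821533203], [715.2579345703125, -314.77294921875], [810.5975341796875, -308.90130615234375], [796.536376953125, -80.58770751953125]]
watch top 314.5 rect [498.7 274.6] [22.9 19.4]
   world mm rect [ 467.9 -325.4] [40.9 36.4] 31.1 circ ((465.76336669
[... 504 characters left out ...]
.4842224121094), 18.65791130065918)
handle top 142.0 rect [380.6 258.8] [ 5.5 31.4]
   world mm rect [ 499.2 -110.2] [10.  58.5] 64.2 circ ((498.9270935058594, -110.73723602294922), 29.393386840820312)
[[470.71710205078125, -101.96763610839844], [523.3441162109375, -127.42294311523438], [527.7138061523438, -118.38893127441406], [475.0867919921875, -92.93362426757812]]
handle scene 136.5 rect [264.  278.9] [27.1  6.5]
   world mm rect [ 498.4 -110.1] [11.  59.2] 64.3 circ ((499.46331787109375, -107.8927001953125), 29.763858795166016)
[[469.3358154296875, -102.20368957519531], [522.671142578125, -127.92829895019531], [527.4542236328125, -118.011474609375], [474.118896484375, -92.286865234375]]
```

View pics/ct.png

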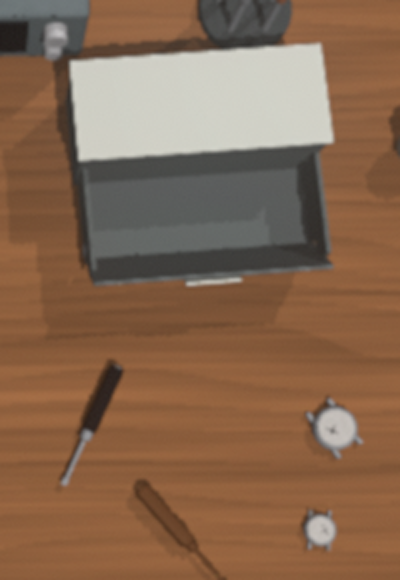

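The crop shows the screwdriver running from its handle end near top pixel (388,241) to its tip near (362,302). The watch's four lugs give its axis, and the drawer is empty. I'll refine these measurements and work out the first move.

```bash
cat >>h.py <<'E'
def go(x,y,z,yawdeg):
    "turn (rows of 0.12 rad about tool z) then shift in tool axes at the new yaw, units of 50 mm"
    from workcell import manip
    st=manip.observe(); p=st["ee_pos"]; yw=st["orientation"][2]; a=np.radians(yawdeg)
    t=(a-yw+np.pi)%(2*np.pi)-np.pi; d=np.array([x,y,z])-p; c,s=np.cos(a),np.sin(a)
    print("turn z units",round(-t/.12,2),"shift units",np.round([(c*d[0]+s*d[1])/.05,(s*d[0]-c*d[1])/.05,-d[2]/.05],2),"tilt",np.round(st["orientation"][:2],3),"pos",np.round(p,4),round(np.degrees(yw),1))
E
python3 - <<'E'
from h import *
np.set_printoptions(precision=4,suppress=True)
s=dict(np.load("top0.npz")); t=dict(np.load("scene0.npz"))
# non-wood = low chroma (b* near neutral)
for n,a,bw,bd in(("top",s,(478,250,520,295),(355,230,398,310)),("scene",t,(118,325,170,360),(243,238,280,305))):
    h=cv2.cvtColor(a["color"],cv2.COLOR_BGR2HSV); L=a["color"].astype(int)
    m=((L[...,2]-L[...,0])<28).astype(np.uint8)
    for nm,b,z in(("watch",bw,.006),("driver",bd,.007)):
        for c in blobs(m,b,15)[:2]:
            P=ray(a,c[:,0],z)[:,:2].astype(np.float32)*1000; R=cv2.minAreaRect(P)
            print(n,nm,len(c),np.round(R[0],1),np.round(R[1],1),round(R[2],1))
            if nm=="driver": print(np.round(cv2.boxPoints(R),0).tolist())
            else:
                C=P.mean(0) ; r=np.hypot(*(P-R[0]).T); an=np.degrees(np.arctan2(*(P-R[0]).T[::-1])); k=r>23; print("lug angles",np.c_[an[k],r[k]].round(0).tolist())
print(ray(s,[[362,302],[388,241]],.004))
d=np.array([np.cos(.062),np.sin(.062)]);c=np.array([.6708,-.2034]);e=np.array([-d[1],d[0]])
for x,y,z in((-.072,.104,.058),(-.072,-.104,.058),(0,0,.008),(.035,.104,.008),(-.035,-.104,.008)):print(proj(s,[*(c+d*x+e*y),z]),proj(t,[*(c+d*x+e*y),z]))
go(.50,-.11,.15,154)
E
```

```text
top watch 79 [ 470.8 -323.4] [49.  40.2] 31.3
lug angles [[7.0, 27.0], [12.0, 25.0], [14.0, 24.0], [60.0, 24.0], [59.0, 26.0], [61.0, 28.0], [64.0, 27.0], [68.0, 27.0], [70.0, 24.0], [173.0, 23.0], [178.0, 25.0], [-179.0, 27.0], [-175.0, 27.0], [-174.0, 25.0], [-173.0, 24.0], [-122.0, 24.0], [-124.0, 26.0], [-122.0, 28.0], [-118.0, 27.0], [-116.0, 24.0], [4.0, 25.0]]
top driver 123 [476.2 -99.2] [ 11.7 119.5] 64.1
[[420.0, -78.0], [527.0, -131.0], [533.0, -120.0], [425.0, -68.0]]
scene watch 98 [ 470.3 -322.1] [51.8 42.1] 33.0
lug angles [[174.0, 23.0], [-178.0, 24.0], [-177.0, 27.0], [-175.0, 28.0], [-173.0, 29.0], [-171.0, 27.0], [-168.0, 26.0], [-165.0, 24.0], [-162.0, 23.0], [-157.0, 23.0], [-121.0, 24.0], [-122.0, 25.0], [-122.0, 27.0], [-123.0, 28.0], [-119.0, 28.0], [-116.0, 28.0], [-115.0, 27.0], [-110.0, 26.0], [-108.0, 24.0], [-102.0, 23.0], [-11.0, 24.0], [-8.0, 25.0], [-5.0, 25.0], [-2.0, 26.0], [0.0, 27.0], [2.0, 28.0], [4.0, 30.0], [6.0, 28.0], [9.0, 27.0], [9.0, 24.0], [54.0, 24.0], [53.0, 26.0], [53.0, 27.0], [57.0, 27.0], [61.0, 27.0], [66.0, 26.0], [67.0, 24.0]]
scene driver 108 [476.4 -98.3] [ 13.8 123.9] 63.0
[[418.0, -76.0], [529.0, -133.0], [535.0, -120.0], [424.0, -64.0]]
[[ 0.421  -0.0748  0.004 ]
 [ 0.5334 -0.1257  0.004 ]]
[[378.4376 203.5399]] [[302.4842 292.3941]]
[[494.4273 195.2932]] [[191.3317 381.5359]]
[[427.1883 168.5496]] [[287.0379 382.7252]]
[[370.7935 154.641 ]] [[352.9971 351.9925]]
[[484.0754 182.5796]] [[214.1133 416.7034]]
turn z units 0.62 shift units [-10.84  -9.56   1.59] tilt [-3.14 -0.  ] pos [0.2223 0.557  0.2296] 158.2
```

Request:
arm_command(
  increments=[
    [[0,0,0.62],[0,0,0],1],
    [[0,0,0],[-0.9,-0.8,0.1],1],
    [[0,0,0],[-0.9,-0.8,0.1],1],
    [[0,0,0],[-0.9,-0.8,0.1],1],
    [[0,0,0],[-0.9,-0.8,0.1],1],
    [[0,0,0],[-0.9,-0.8,0.1],1],
    [[0,0,0],[-0.9,-0.8,0.1],1],
    [[0,0,0],[-0.9,-0.8,0.1],1],
    [[0,0,0],[-0.9,-0.8,0.1],1],
    [[0,0,0],[-0.9,-0.8,0.1],0],
    [[0,0,0],[-0.9,-0.8,0.1],0],
    [[0,0,0],[-0.9,-0.8,0.1],0],
  ],
)

```text
time_s: 1.6
ee_pos: [0.4745, -0.0573, 0.1752]
orientation: [3.141, -0.0, 2.687]
wrist_force: [0.9, 0.6, 0.1]
finger_gap: 0.696
grasp_force: 0.0
```

```bash
python3 - <<'E'
from workcell import snapshot
from h import *
go(.4945,-.1085,.12,153.9)
s=snapshot("wrist"); cv2.imwrite("pics/w1.png",s["color"]); np.savez("w1.npz",**s)
print(proj(s,[[.4945,-.1085,.014],[.421,-.075,.004],[.5334,-.1257,.007],[.4705,-.323,.011]]))
E
```

```text
turn z units 0.01 shift units [-0.81 -0.74  1.1 ] tilt [ 3.141 -0.   ] pos [ 0.4745 -0.0573  0.1752] 154.0
[[276.51505094 267.86800526]
 [272.38234096 181.48651624]
 [280.26352045 304.60205945]
 [ 81.18633195 332.79875161]]
```

View pics/w1.png

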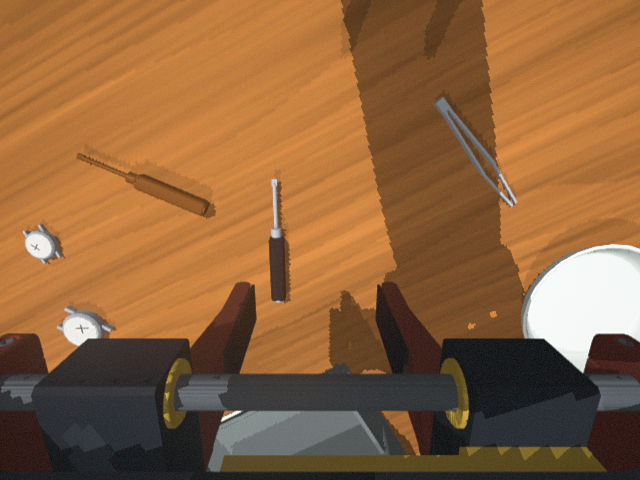

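The wrist view shows the screwdriver upright in the image, from its tip at (275,180) to its handle end at (279,301). That matches my projected estimate, so I'll descend and grip it.

Request:
arm_command(
  increments=[
    [[0,0,0],[-0.4,-0.37,0],0],
    [[0,0,0],[-0.41,-0.37,0],0],
    [[0,0,0],[0,0,0.6],0],
    [[0,0,0],[0,0,0.6],0],
    [[0,0,0],[0,0,0.6],0],
    [[0,0,0],[0,0,0.6],0],
    [[0,0,0],[0,0,0.4],0],
    [[0,0,0],[0,0,0.3],0],
    [[0,0,0],[0,0,0.15],0],
    [[0,0,0],[0,0,0],0],
  ],
  newtons=15,
)

```text
time_s: 2.9
ee_pos: [0.4943, -0.1063, 0.013]
orientation: [-3.142, -0.0, 2.687]
wrist_force: [0.7, -0.1, 0.2]
finger_gap: 0.502
grasp_force: 0.0
```

```bash
python3 -c "
from h import *
go(.4945,-.1085,.011,153.9)"
```

```text
turn z units 0.01 shift units [-0.02 -0.04  0.04] tilt [-3.142 -0.   ] pos [ 0.4943 -0.1063  0.013 ] 154.0
```

Request:
arm_command(
  increments=[
    [[0,0,0],[-0.02,-0.04,0.05],0],
    [[0,0,0],[0,0,0],-1],
    [[0,0,0],[0,0,0],-1],
    [[0,0,0],[0,0,0],-1],
    [[0,0,0],[0,0,0],-1],
    [[0,0,0],[0,0,0],-1],
    [[0,0,0],[0,0,0],-1],
    [[0,0,0],[0,0,0],-1],
  ],
  newtons=15,
)

```text
time_s: 3.9
ee_pos: [0.4945, -0.1086, 0.0108]
orientation: [3.142, 0.0, 2.687]
wrist_force: [0.3, -0.3, 1.4]
finger_gap: 0.155
grasp_force: 15.0
```

Request:
arm_command(
  increments=[
    [[0,0,0],[0,0,-0.3],-1],
    [[0,0,0],[0,0,-0.6],-1],
    [[0,0,0],[0,0,-0.8],-1],
    [[0,0,0],[0,0,-0.8],-1],
    [[0,0,0],[0,0,-0.5],-1],
    [[0,0,0],[0,0,0],-1],
    [[0,0,0],[0,0,0],-1],
  ],
)

```text
time_s: 4.78
ee_pos: [0.494, -0.1084, 0.1596]
orientation: [-3.141, -0.001, 2.687]
wrist_force: [-0.3, -0.7, -1.3]
finger_gap: 0.159
grasp_force: 15.0
```

```bash
python3 -c "
from h import *
import numpy as np
c=np.array([.6708,-.2034]);d=np.array([np.cos(.062),np.sin(.062)]);e=np.array([-d[1],d[0]])
# tool x (blade) along +y drawer; grip at local -20 -> put mid-length at the centre
p=c-e*.02
print(p)
go(p[0],p[1],.16,93.55)"
```

```text
[ 0.67203921 -0.22336157]
turn z units 8.79 shift units [-2.51  3.41 -0.01] tilt [-3.141e+00 -1.000e-03] pos [ 0.494  -0.1084  0.1596] 154.0
```

Request:
arm_command(
  increments=[
    [[0,0,0.8],[0,0,0],-1],
    [[0,0,0.8],[0,0,0],-1],
    [[0,0,0.8],[0,0,0],-1],
    [[0,0,0.8],[0,0,0],-1],
    [[0,0,0.8],[0,0,0],-1],
    [[0,0,0.8],[0,0,0],-1],
    [[0,0,0.8],[0,0,0],-1],
    [[0,0,0.8],[0,0,0],-1],
    [[0,0,0.8],[0,0,0],-1],
    [[0,0,0.8],[0,0,0],-1],
    [[0,0,0.79],[0,0,0],-1],
  ],
)

```text
time_s: 6.15
ee_pos: [0.4935, -0.1083, 0.1584]
orientation: [-3.138, -0.001, 1.629]
wrist_force: [0.4, 0.4, -1.0]
finger_gap: 0.153
grasp_force: 15.0
```

Request:
arm_command(
  increments=[
    [[0,0,0],[-0.4,0.5,0],-1],
    [[0,0,0],[-0.5,0.7,0],-1],
    [[0,0,0],[-0.5,0.7,0],-1],
    [[0,0,0],[-0.5,0.7,0],-1],
    [[0,0,0],[-0.4,0.5,0],-1],
    [[0,0,0],[-0.2,0.3,0],-1],
    [[0,0,0],[0,0,0],-1],
    [[0,0,0],[0,0,0],-1],
  ],
)

```text
time_s: 7.15
ee_pos: [0.671, -0.2223, 0.1592]
orientation: [-3.139, -0.001, 1.633]
wrist_force: [0.1, 0.9, -0.5]
finger_gap: 0.158
grasp_force: 15.0
```

```bash
python3 - <<'E'
from workcell import snapshot
from h import *
go(.6720,-.2234,.019,93.55)
a=snapshot("top");b=snapshot("scene"); np.savez("top1.npz",**a); np.savez("scene1.npz",**b)
im=np.hstack([cv2.resize(a["color"][70:220,340:520],(480,400),interpolation=cv2.INTER_CUBIC),cv2.resize(b["color"][240:480,150:342],(320,400))])
cv2.imwrite("pics/d1.png",im)
E
```

```text
turn z units 0.0 shift units [-0.02  0.02  2.8 ] tilt [-3.139e+00 -1.000e-03] pos [ 0.671  -0.2223  0.1592] 93.6
```

View pics/d1.png

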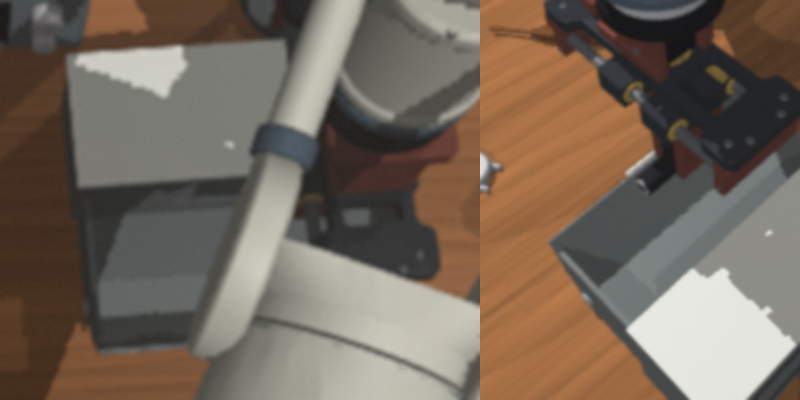

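The screwdriver is held level above the drawer, with the arm hiding part of the top view. I'll lower it and watch the force.

Request:
arm_command(
  increments=[
    [[0,0,0],[-0.02,0.02,0.4],-1],
    [[0,0,0],[0,0,0.5],-1],
    [[0,0,0],[0,0,0.5],-1],
    [[0,0,0],[0,0,0.5],-1],
    [[0,0,0],[0,0,0.3],-1],
    [[0,0,0],[0,0,0.2],-1],
    [[0,0,0],[0,0,0.1],-1],
    [[0,0,0],[0,0,0],-1],
    [[0,0,0],[0,0,0],-1],
  ],
)

```text
time_s: 8.38
ee_pos: [0.6734, -0.224, 0.0367]
orientation: [3.14, 0.001, 1.633]
wrist_force: [-0.8, 0.6, -0.7]
finger_gap: 0.157
grasp_force: 15.0
```

```bash
python3 -c "
from h import *
go(.672,-.2234,.0193,93.55)"
```

```text
turn z units -0.0 shift units [ 0.01 -0.03  0.35] tilt [3.14e+00 1.00e-03] pos [ 0.6734 -0.224   0.0367] 93.5
```

Request:
arm_command(
  increments=[
    [[0,0,0],[0,-0.03,0.1],-1],
    [[0,0,0],[0,0,0.1],-1],
    [[0,0,0],[0,0,0.07],-1],
    [[0,0,0],[0,0,0.05],-1],
    [[0,0,0],[0,0,0],-1],
    [[0,0,0],[0,0,0],-1],
    [[0,0,0],[0,0,0],-1],
  ],
)

```text
time_s: 9.25
ee_pos: [0.6714, -0.2239, 0.0198]
orientation: [3.141, 0.0, 1.633]
wrist_force: [-0.5, 0.8, -0.3]
finger_gap: 0.156
grasp_force: 15.0
```

Request:
arm_command(
  increments=[
    [[0,0,0],[0,0,0.02],-1],
    [[0,0,0],[0,0,0.01],-1],
    [[0,0,0],[0,0,0],-1],
    [[0,0,0],[0,0,0],-1],
  ],
)

```text
time_s: 9.75
ee_pos: [0.6715, -0.2239, 0.0189]
orientation: [3.141, 0.0, 1.633]
wrist_force: [-1.7, 0.7, 4.0]
finger_gap: 0.16
grasp_force: 15.0
```

Contact is confirmed at about 4 N, so I'll open a little and retreat.

Request:
arm_command(
  increments=[
    [[0,0,0],[0,0,0],-0.4],
    [[0,0,0],[0,0,0],-0.4],
    [[0,0,0],[0,0,0],-0.4],
    [[0,0,0],[0,0,0],-0.4],
    [[0,0,0],[0,0,-0.2],-0.4],
    [[0,0,0],[0,0,-0.5],-0.4],
    [[0,0,0],[0,0,-0.8],-0.4],
    [[0,0,0],[0,0,-0.8],-0.4],
    [[0,0,0],[0,0,-0.5],-0.4],
    [[0,0,0],[0,0,0],0.5],
  ],
)

```text
time_s: 11.0
ee_pos: [0.6726, -0.2243, 0.1624]
orientation: [3.136, 0.003, 1.633]
wrist_force: [-0.3, 1.1, 0.6]
finger_gap: 0.374
grasp_force: 0.0
```

```bash
python3 -c "
from h import *
go(.4705,-.323,.16,33.5)"
```

```text
turn z units 8.73 shift units [-4.46 -0.58  0.05] tilt [3.136e+00 3.000e-03] pos [ 0.6726 -0.2243  0.1624] 93.5
```

Request:
arm_command(
  increments=[
    [[0,0,0.8],[0,0,0],0.6],
    [[0,0,0.8],[0,0,0],0.6],
    [[0,0,0.8],[0,0,0],0.6],
    [[0,0,0.8],[0,0,0],0.6],
    [[0,0,0.8],[0,0,0],0.6],
    [[0,0,0.8],[0,0,0],0.6],
    [[0,0,0.8],[0,0,0],0.6],
    [[0,0,0.8],[0,0,0],0.6],
    [[0,0,0.8],[0,0,0],0.6],
    [[0,0,0.8],[0,0,0],0.6],
    [[0,0,0.73],[0,0,0],0.6],
  ],
)

```text
time_s: 12.38
ee_pos: [0.6708, -0.2236, 0.1559]
orientation: [-3.139, 0.002, 0.582]
wrist_force: [-0.1, -0.6, -0.2]
finger_gap: 0.805
grasp_force: 0.0
```

Request:
arm_command(
  increments=[
    [[0,0,0],[-0.6,-0.1,0],0.6],
    [[0,0,0],[-0.8,-0.1,0],0.6],
    [[0,0,0],[-0.8,-0.1,0],0.6],
    [[0,0,0],[-0.8,-0.1,0],0.6],
    [[0,0,0],[-0.8,-0.1,0],0.6],
    [[0,0,0],[-0.66,-0.08,0],0.6],
    [[0,0,0],[0,0,0],0.6],
    [[0,0,0],[0,0,0],0.6],
  ],
)

```text
time_s: 13.38
ee_pos: [0.4696, -0.3224, 0.1571]
orientation: [-3.14, -0.0, 0.585]
wrist_force: [-0.8, -0.5, 0.2]
finger_gap: 0.799
grasp_force: 0.0
```

```bash
python3 - <<'E'
from workcell import snapshot
from h import *
go(.4705,-.323,.010,33.5)
w=snapshot("wrist");a=snapshot("top"); np.savez("w2.npz",**w)
cv2.imwrite("pics/w2.png",np.hstack([w["color"][:400,100:540],cv2.resize(a["color"][70:220,345:495],(360,400),interpolation=cv2.INTER_CUBIC)]))
print(proj(w,[[.4705,-.323,.011]]))
E
```

```text
turn z units 0.0 shift units [0.01 0.02 2.94] tilt [-3.14 -0.  ] pos [ 0.4696 -0.3224  0.1571] 33.5
[[317.56423837 229.72323568]]
```

View pics/w2.png

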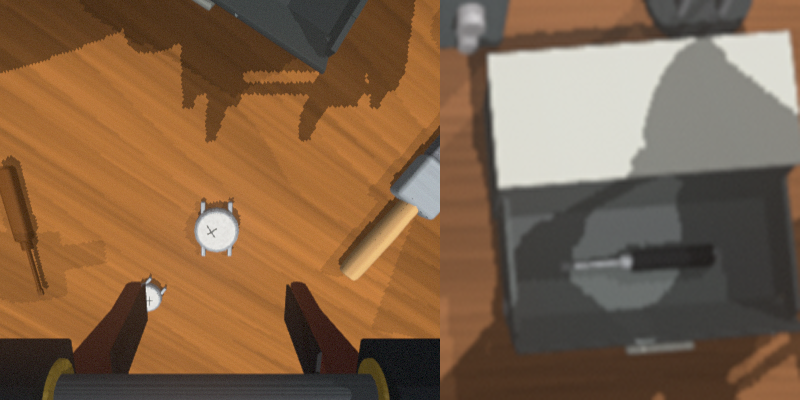

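The screwdriver lies flat in the drawer. The watch is at wrist pixel (317,229), right where I predicted, and its lugs line up with tool x. I'll descend and grip it.

Request:
arm_command(
  increments=[
    [[0,0,0],[0.01,0.02,0.5],0.5],
    [[0,0,0],[0,0,0.6],0.5],
    [[0,0,0],[0,0,0.6],0.5],
    [[0,0,0],[0,0,0.6],0.5],
    [[0,0,0],[0,0,0.3],0.5],
    [[0,0,0],[0,0,0.2],0.5],
    [[0,0,0],[0,0,0.1],0.5],
    [[0,0,0],[0,0,0],0.5],
    [[0,0,0],[0,0,0],0.5],
  ],
)

```text
time_s: 14.6
ee_pos: [0.4708, -0.3238, 0.0141]
orientation: [3.14, -0.001, 0.585]
wrist_force: [0.1, -0.6, -0.5]
finger_gap: 0.749
grasp_force: 0.0
```

```bash
python3 -c "
from h import *
go(.4705,-.323,.0105,33.5)"
```

```text
turn z units 0.0 shift units [ 0.   -0.02  0.07] tilt [ 3.14e+00 -1.00e-03] pos [ 0.4708 -0.3238  0.0141] 33.5
```

Request:
arm_command(
  increments=[
    [[0,0,0],[0,-0.01,0.07],0.5],
    [[0,0,0],[0,0,0],-1],
    [[0,0,0],[0,0,0],-1],
    [[0,0,0],[0,0,0],-1],
    [[0,0,0],[0,0,0],-1],
    [[0,0,0],[0,0,0],-1],
    [[0,0,0],[0,0,0],-1],
  ],
  newtons=15,
)

```text
time_s: 15.48
ee_pos: [0.4701, -0.323, 0.0097]
orientation: [3.142, 0.0, 0.585]
wrist_force: [0.5, -0.1, -0.7]
finger_gap: 0.438
grasp_force: 15.0
```

Request:
arm_command(
  increments=[
    [[0,0,0],[0,0,-0.3],-1],
    [[0,0,0],[0,0,-0.6],-1],
    [[0,0,0],[0,0,-0.8],-1],
    [[0,0,0],[0,0,-0.8],-1],
    [[0,0,0],[0,0,-0.5],-1],
    [[0,0,0],[0,0,0],-1],
    [[0,0,0],[0,0,0],-1],
  ],
)

```text
time_s: 16.35
ee_pos: [0.4698, -0.3227, 0.1586]
orientation: [-3.14, 0.0, 0.585]
wrist_force: [0.1, 0.7, -0.9]
finger_gap: 0.44
grasp_force: 15.0
```

```bash
python3 - <<'E'
from workcell import snapshot
from h import *
go(.673,.1505,.16,33.5)
w=snapshot("scene"); np.savez("s3.npz",**w)
cv2.imwrite("pics/s3.png",w["color"])
E
```

```text
turn z units 0.0 shift units [ 8.61 -5.65 -0.03] tilt [-3.14  0.  ] pos [ 0.4698 -0.3227  0.1586] 33.5
```

View pics/s3.png

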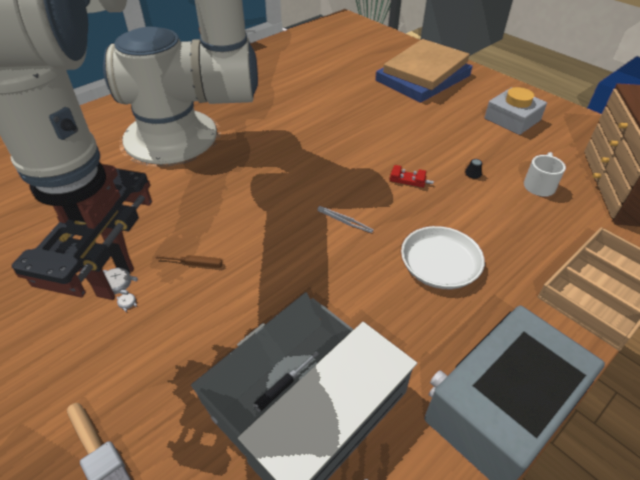

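The watch is held between the fingers at about (118,280). The screwdriver lies flat in the drawer at about (285,383), and the dish at (442,257) hasn't moved. Next is the move to the dish.

Request:
arm_command(
  increments=[
    [[0,0,0],[0.5,-0.33,0],-1],
    [[0,0,0],[0.8,-0.53,0],-1],
    [[0,0,0],[0.8,-0.53,0],-1],
    [[0,0,0],[0.8,-0.53,0],-1],
    [[0,0,0],[0.8,-0.53,0],-1],
    [[0,0,0],[0.8,-0.53,0],-1],
    [[0,0,0],[0.8,-0.53,0],-1],
    [[0,0,0],[0.8,-0.53,0],-1],
    [[0,0,0],[0.8,-0.53,0],-1],
    [[0,0,0],[0.8,-0.53,0],-1],
    [[0,0,0],[0.6,-0.35,0],-1],
    [[0,0,0],[0.3,-0.2,0],-1],
  ],
)

```text
time_s: 17.9
ee_pos: [0.6723, 0.1516, 0.1571]
orientation: [-3.14, 0.003, 0.587]
wrist_force: [0.8, -0.4, -1.4]
finger_gap: 0.436
grasp_force: 15.0
```

Request:
arm_command(
  increments=[
    [[0,0,0],[0,0,0],-1],
    [[0,0,0],[0,0,0.3],-1],
    [[0,0,0],[0,0,0.5],-1],
    [[0,0,0],[0,0,0.5],-1],
    [[0,0,0],[0,0,0.3],-1],
    [[0,0,0],[0,0,0.2],-1],
    [[0,0,0],[0,0,0],-1],
    [[0,0,0],[0,0,0],-1],
  ],
)

```text
time_s: 18.9
ee_pos: [0.6732, 0.15, 0.0709]
orientation: [3.141, -0.002, 0.585]
wrist_force: [0.1, 0.6, -0.1]
finger_gap: 0.437
grasp_force: 15.0
```

```bash
python3 -c "
from h import *
go(.673,.1505,.0155,33.5)"
```

```text
turn z units 0.0 shift units [ 0.   -0.01  1.11] tilt [ 3.141e+00 -2.000e-03] pos [0.6732 0.15   0.0709] 33.5
```

Request:
arm_command(
  increments=[
    [[0,0,0],[0,0,0.3],-1],
    [[0,0,0],[0,0,0.3],-1],
    [[0,0,0],[0,0,0.2],-1],
    [[0,0,0],[0,0,0.15],-1],
    [[0,0,0],[0,0,0.08],-1],
    [[0,0,0],[0,0,0.04],-1],
    [[0,0,0],[0,0,0],-1],
    [[0,0,0],[0,0,0],-1],
  ],
)

```text
time_s: 19.9
ee_pos: [0.6729, 0.15, 0.0167]
orientation: [3.141, -0.001, 0.585]
wrist_force: [-0.0, -0.6, -1.2]
finger_gap: 0.436
grasp_force: 15.0
```

Request:
arm_command(
  increments=[
    [[0,0,0],[0,0,0.02],-1],
    [[0,0,0],[0,0,0.01],-1],
    [[0,0,0],[0,0,0],-1],
    [[0,0,0],[0,0,0],-1],
  ],
)

```text
time_s: 20.4
ee_pos: [0.6727, 0.15, 0.0147]
orientation: [3.142, -0.0, 0.585]
wrist_force: [0.2, -0.3, 0.7]
finger_gap: 0.436
grasp_force: 15.0
```

Request:
arm_command(
  increments=[
    [[0,0,0],[0,0,0.01],-1],
    [[0,0,0],[0,0,0.01],-1],
    [[0,0,0],[0,0,0],-1],
    [[0,0,0],[0,0,0],-1],
  ],
)

```text
time_s: 20.9
ee_pos: [0.6727, 0.15, 0.0147]
orientation: [3.141, -0.0, 0.585]
wrist_force: [-3.3, 0.2, 4.5]
finger_gap: 0.437
grasp_force: 15.0
```

The watch is touching the dish floor, so I'll release it and retreat.

Request:
arm_command(
  increments=[
    [[0,0,0],[0,0,0],0.2],
    [[0,0,0],[0,0,0],0.2],
    [[0,0,0],[0,0,0],0.2],
    [[0,0,0],[0,0,0],0.2],
    [[0,0,0],[0,0,-0.2],0.2],
    [[0,0,0],[0,0,-0.5],0.2],
    [[0,0,0],[0,0,-0.8],0.2],
    [[0,0,0],[0,0,-0.8],0.2],
    [[0,0,0],[-0.6,0,-0.8],0.2],
    [[0,0,0],[-0.8,0,-0.5],0.2],
    [[0,0,0],[-0.6,0,0],0.2],
    [[0,0,0],[0,0,0],0.2],
  ],
)

```text
time_s: 22.4
ee_pos: [0.5886, 0.094, 0.1954]
orientation: [3.14, -0.002, 0.584]
wrist_force: [-0.7, 0.3, -1.2]
finger_gap: 0.597
grasp_force: 0.0
```

```bash
python3 - <<'E'
from workcell import snapshot,manip
from h import *
o=manip.observe(); print(o["time_s"],o["ee_pos"],o["finger_gap"])
a=snapshot("top");b=snapshot("scene")
cv2.imwrite("pics/f.png",np.hstack([cv2.resize(b["color"][200:430,190:510],(556,400)),cv2.resize(a["color"][110:230,180:250],(233,400))]))
E
```

```text
22.4 [0.58860992 0.09404365 0.19544684] 0.5965033783339808
```

View pics/f.png

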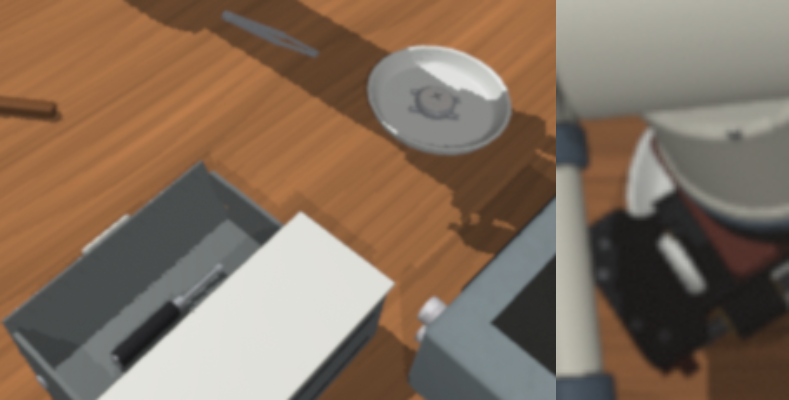

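The scene view shows the watch flat and dial up in the centre of the dish, at (437,100) in the crop. The screwdriver lies flat on the drawer floor at (170,315), and the arm is clear of everything.

```bash
python3 -c "
from workcell import manip
print(manip.sign_off())"
```

```text
the job is handed in; nothing more can be done
None
```

Job handed in at about 22 s: the screwdriver lies flat on the drawer floor, and the watch lies flat, dial up, in the ring dish, which still stands on the bench.

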